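# Put the filter mounts back in their own seats

## Robot

A 6-joint arm with a two-finger parallel gripper is mounted at the origin on the work surface. World frame = base frame: x ahead of the robot, y to its left, z up, the work surface at z = 0. Lengths are in mm, angles in rad, forces in N, time in s.
With the tool pointing down it reaches from about 350 to 875 mm from the base axis. Payload 4.2 kg.
Tool frame: the origin (TCP) lies between the finger pads; the fingertips stand 19 mm ahead of it and the grasp point (between the pads) is the TCP; y points along the fingers, z is the direction in which the jaws open and shut, and the axes are right-handed (so a half turn about y gives the same grasp; the last joint's range is limited). The gripper opens to 85 mm and grips with 20 to 120 N. Pads are 22 mm wide; open, the fingers measure 114 mm over their backs; the gripper's body (76 mm by 85 mm) begins 54 mm behind the grasp point. The pads swing forward as they close: fully open they stand 13 mm farther back than shut.
Start: joints at [-1.079, 0.385, 0.008, 0, -1.194, -0.259], TCP at [144.207, -608.115, 250.312] pointing down, gripper open.
Joint ranges: [-3.14, 3.14], [-1.21, 2.06], [-1.07, 1.41], [-3.16, 2.05], [-2.99, -0.16], [-3.1, 3.1]. Speed limits (rad/s): [2.79, 2.79, 3.14, 3.14, 3.14, 3.14].

## Interface

Orientations are given as a unit quaternion [x, y, z, w].
In Python, from bench import arm gives the robot as it stands.
- The arm moves only by the shell command python3 -m inch 'ROWS'. ROWS is JSON, a list of rows, each a list of 7 numbers: the opening, from 0 (shut) to 1 (fully open), then the shift along the tool's x, y, z in cm, then the turn, a rotation vector about the tool's x, y, z in degrees. A call has 1 to 20 rows; each row is the pose to reach, as a shift and turn from the pose commanded when the call began, along the tool's axes at that moment; what a row does not reach only later rows make up. A row lasts 1/12 s, in which the tool goes at most 41.7 mm and 7.16 degrees, less where a joint would pass 70% of its speed; a pose out of reach is approached as far as the arm can. A call with a gripper value outside its range is refused whole. The fingers move at their own pace and stop on an object; the grip force is fixed at half the most. Time passes only in rows, so rows that repeat a pose let the fingers close. It gives the time, the measured TCP pose, the force and the opening at its end, in the units of the state.
- arm.read_state(): the state, without advancing time (a new reading comes with each control period).
- arm.get_image(name): name is "side" or "top"; returns the picture (480x640x3 uint8, red, green, blue); there is no depth.
- arm.camera_params(name): a dict with "fx", "fy", "cx", "cy" (pixels), "D" ([k1, k2, p1, p2, k3] as OpenCV has them; the pictures are not rectified), "rvec" (rotation vector, rad) and "tvec" (3), from world to camera coordinates, as OpenCV has them. Camera axes: x right, y down, z forward; pixel columns grow to the right and rows downward; lengths in mm; the calibration is good to about 2 mm. A picture is of the moment at which its call begins. camera_params takes no time and is no camera call.
- arm.job_done(): hands the job in, once; it reports no verdict.
Trained networks look in the newest picture that a camera, given by its name, has taken for a name from the list of things; names that differ only in an ending like _2 or _b are one class to them, and where a whole thing is asked for, a point or a joint stands for the part that bears it (a point fixed in the world has none). Each returns a list of dicts, best first, with "conf" (0 to 1); they miss things now and then, are a little off and sometimes report something else, mostly with a low value. They report only what shows in the picture. A call takes as long as a camera call. They do not tell look-alikes from the thing itself.
- arm.masks_of(label, camera): "mask" (480x640 bool, what is visible of it) and "extent" ([left, top, width, height] in pixels, round what is visible of it).
The state is a dict: "clock": time; "joints": joint angles; "joint_vel": joint speeds; "joint_efforts": joint torques, N m; "position": TCP position; "ee_rot": TCP orientation; "contact_force": force on the tool from outside, world axes, zero at the start; "wrist_torque": the same for the moment, N m; "gripper_width": finger opening in mm.
Only numpy, scipy, OpenCV 4.12 (cv2) and the standard library are available. Lean on these libraries where they do the work, as an engineer would, in place of code of your own. Each camera call takes 0.05 s, during which the arm holds its last target.

## Task

The three filter mounts on the optical bench stand in each other's seats: move them round so that each one stands upright, fully down inside the seat of its own colour (which way it faces does not matter). Park a mount in the grey spare seat on the way to make room, and leave that seat empty at the end. Set the mounts down rather than dropping them, do not knock one over, and leave the beaker, the carton and the lens tube where they are.

Things in the scene. Friction and masses are not known exactly. Their poses are not given: they have to be found in the camera images.
- red_center (a point): Loose filter mount, red square frame and glass, 88 mm tall, about 0.25 kg, upright: round steel foot (50 mm wide, 12 high), 16 mm round post, frame 50 mm wide, 16 thick, from 38 to 88 mm above the underside. Point on the post axis, halfway up (44 mm above the underside). z up; x across the 16 mm thickness (pinch along x from above, 10 to 25 mm above this point); y along the frame's width.
- yellow_center (a point): Loose filter mount, yellow square frame and glass, 88 mm tall, about 0.25 kg, upright: round steel foot (50 mm wide, 12 high), 16 mm round post, frame 50 mm wide, 16 thick, from 38 to 88 mm above the underside. Point on the post axis, halfway up (44 mm above the underside). z up; x across the 16 mm thickness (pinch along x from above, 10 to 25 mm above this point); y along the frame's width.
- blue_center (a point): Loose filter mount, blue square frame and glass, 88 mm tall, about 0.25 kg, upright: round steel foot (50 mm wide, 12 high), 16 mm round post, frame 50 mm wide, 16 thick, from 38 to 88 mm above the underside. Point on the post axis, halfway up (44 mm above the underside). z up; x across the 16 mm thickness (pinch along x from above, 10 to 25 mm above this point); y along the frame's width.
- seat_red: The red seat, the home of the red mount: a shallow round dish fixed to the bench, 82 mm outer diameter, 10 mm high, with a round recess 68 mm wide and 7 mm deep (its floor 3 mm above the bench) for the 50 mm foot of a mount. Origin at the centre of its underside, on the bench; z up.
- seat_yellow: The yellow seat, the home of the yellow mount: a shallow round dish fixed to the bench, 82 mm outer diameter, 10 mm high, with a round recess 68 mm wide and 7 mm deep (its floor 3 mm above the bench) for the 50 mm foot of a mount. Origin at the centre of its underside, on the bench; z up.
- seat_blue: The blue seat, the home of the blue mount: a shallow round dish fixed to the bench, 82 mm outer diameter, 10 mm high, with a round recess 68 mm wide and 7 mm deep (its floor 3 mm above the bench) for the 50 mm foot of a mount. Origin at the centre of its underside, on the bench; z up.
- seat_grey: The light grey spare seat, empty at the start: a shallow round dish fixed to the bench, 82 mm outer diameter, 10 mm high, with a round recess 68 mm wide and 7 mm deep (its floor 3 mm above the bench) for the 50 mm foot of a mount. Origin at the centre of its underside, on the bench; z up.
- beaker: Bystander: empty glass beaker, 66 mm across the mouth, 85 mm tall, loose. Origin at the centre of its underside. Leave it alone.
- carton: Bystander: small white carton, 45 x 45 x 40 mm, loose. Origin at the centre of its underside. Leave it alone.
- lens_tube: Bystander: short brass lens tube, 54 mm across, 55 mm tall, standing, loose. Origin at the centre of its underside. Leave it alone.
There are look-alikes about, which are no part of the job. Of the things that look like the part that bears red_center, take the one that is farthest from the robot's base at the start. Of the things that look like the seat_blue, take the one that is farthest to the robot's left at the start.

How it is judged (in metres and radians):
On the way:
1. one of the mounts stands down inside the grey spare seat (((horizontal distance between red_center and seat_grey below 0.011 m and z of red_center in the frame of seat_grey below 0.0525 m and angle between red_center's own z axis and vertical below 0.08 rad) or (horizontal distance between yellow_center and seat_grey below 0.011 m and z of yellow_center in the frame of seat_grey below 0.0525 m and angle between yellow_center's own z axis and vertical below 0.08 rad) or (horizontal distance between blue_center and seat_grey below 0.011 m and z of blue_center in the frame of seat_grey below 0.0525 m and angle between blue_center's own z axis and vertical below 0.08 rad))), for 0.2 s.
At the end, for the whole second after the job is handed in: Each mount stands upright (within 0.08 rad), foot down inside the recess of the seat of its own colour (within 11 mm of the seat's centre, not perched on the rim), at rest; the grey seat is therefore empty (horizontal distance between red_center and seat_red below 0.011 m and z of red_center in the frame of seat_red below 0.0525 m and angle between each of red_center, yellow_center, blue_center's own z axis and vertical below 0.08 rad and horizontal distance between yellow_center and seat_yellow below 0.011 m and z of yellow_center in the frame of seat_yellow below 0.0525 m and horizontal distance between blue_center and seat_blue below 0.011 m and z of blue_center in the frame of seat_blue below 0.0525 m and linear speed of each of mount_red, mount_yellow, mount_blue below 0.02 m/s); the robot touches nothing.
It fails at once if a mount is knocked over (tilted more than 0.6 rad) (angle between any of red_center, yellow_center, blue_center's own z axis and vertical above 0.6 rad).
It fails at once if a mount is dropped (falls freely, touching nothing, at over 0.6 m/s) ((linear speed of mount_red above 0.6 m/s and contact force between mount_red and anything else below 0.1 N) or (linear speed of mount_yellow above 0.6 m/s and contact force between mount_yellow and anything else below 0.1 N) or (linear speed of mount_blue above 0.6 m/s and contact force between mount_blue and anything else below 0.1 N)).
It fails at once if the beaker, the carton or the lens tube is shifted by more than 25 mm (distance of any of beaker, carton, lens_tube from where it was at the start of the episode above 0.025 m).
It also fails if it takes over 128 s, if anything falls off the work surface, if the arm or the gripper's body presses on something with over 40 N, if the wrist force passes 120 N, or if a joint passes its speed limit or range.

## Working session

There is one attempt and no reset: what is moved stays moved. The work goes in short steps, Python scripts to look and compute and a shell command to move; the robot and the scene stay as the last step left them, time stands still between calls to the robot, and variables do not carry over. Pictures are saved under pics/ and viewed, and the job is handed in when it is done.

```bash
ls; mkdir -p pics
python3 - <<'E'
from bench import arm
import cv2,json
for n in("top","side"):
    cv2.imwrite(f"pics/{n}0.png",arm.get_image(n)[:,:,::-1]); print(arm.camera_params(n))
print(arm.read_state())
E
```

```text
pics
{'fx': 591.6232285626884, 'fy': 591.6232285626884, 'cx': 323.13819965834296, 'cy': 252.0355983837822, 'D': array([-0.15349509,  0.        ,  0.        ,  0.        ,  0.        ]), 'rvec': array([ 2.12394542, -2.18185181,  0.08078921]), 'tvec': array([ 133.0627474 ,  598.95098391, 1015.14512373])}
{'fx': 525.984183149069, 'fy': 525.984183149069, 'cx': 321.7210539003085, 'cy': 238.13437792944586, 'D': array([-0.14892195,  0.        ,  0.        ,  0.        ,  0.        ]), 'rvec': array([ 0.71838626, -2.33457646,  1.41462107]), 'tvec': array([578.85602507, 191.28227005, 830.43763411])}
{'clock': 0.1, 'joints': array([-1.07943983e+00,  3.85487566e-01,  6.77102390e-03, -4.28682635e-04,
       -1.19400048e+00, -2.58621618e-01]), 'joint_vel': array([-0.00189393, -0.00184349,  0.00144721,  0.00145376,  0.00128086,
       -0.00048603]), 'joint_efforts': array([-1.10969195e-03, -3.93318307e+01,  1.88929957e+01,  4.19803664e+00,
       -2.59177548e-03,  1.03446399e-05]), 'position': array([ 144.07039703, -607.67543668,  249.33043919]), 'ee_rot': array([-0.70164725, -0.08192543,  0.08216069,  0.70301421]), 'contact_force': array([-0.9285092 ,  0.17940123,  0.18552479]), 'wrist_torque': array([-0.01277557,  0.02965734,  0.05958551]), 'gripper_width': 85.18496762128466}
```

View pics/top0.png

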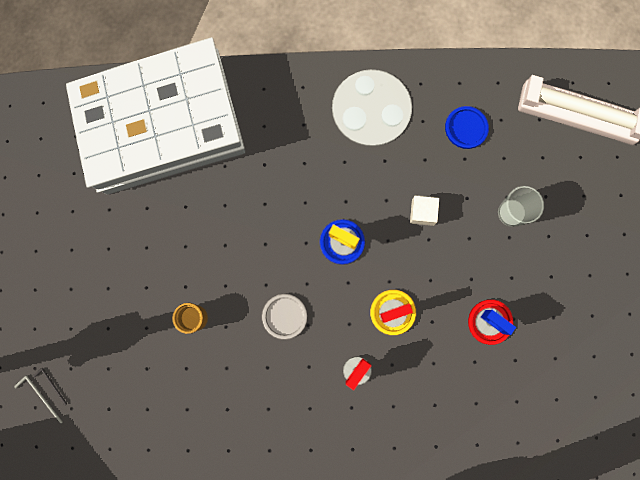

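View pics/side0.png

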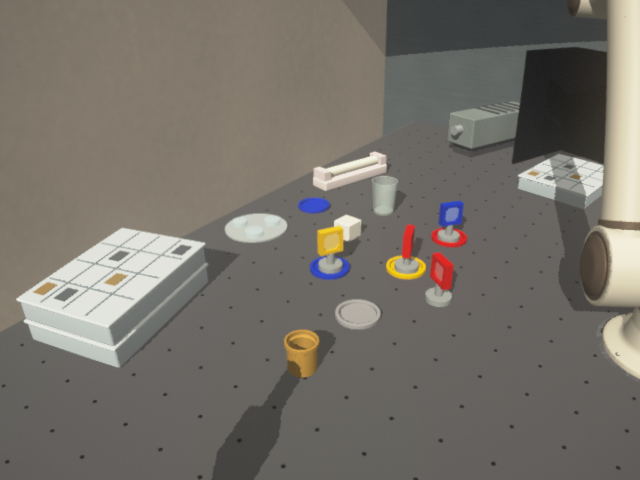

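```bash
cat > h.py <<'E'
from bench import arm
import cv2,numpy as np
from scipy.optimize import minimize
P={n:arm.camera_params(n) for n in("top","side")}
def proj(n,pts):
    p=P[n];K=np.array([[p["fx"],0,p["cx"]],[0,p["fy"],p["cy"]],[0,0,1.]])
    return cv2.projectPoints(np.asarray(pts,float).reshape(-1,1,3),p["rvec"],p["tvec"],K,p["D"])[0].reshape(-1,2)
def back(n,uv,z):
    p=P[n];K=np.array([[p["fx"],0,p["cx"]],[0,p["fy"],p["cy"]],[0,0,1.]])
    q=cv2.undistortPoints(np.array([[uv]],float),K,p["D"])[0,0]
    R=cv2.Rodrigues(p["rvec"])[0];d=R.T@np.array([*q,1]);c=-R.T@p["tvec"];return c+d*(z-c[2])/d[2]
def box(x,y,a,z0,z1,w=50,t=16):
    c,s=np.cos(a),np.sin(a)
    return [(x+c*i*t/2-s*j*w/2,y+s*i*t/2+c*j*w/2,z) for i in(-1,1) for j in(-1,1) for z in(z0,z1)]
def cyl(x,y,z0,z1,r):
    th=np.linspace(0,2*np.pi,48,endpoint=False)
    return [(x+r*np.cos(t),y+r*np.sin(t),z) for t in th for z in(z0,z1)]
S=4
def fill(pts,off,shape):
    m=np.zeros(shape,np.uint8);h=cv2.convexHull(((np.asarray(pts)-off)*S).astype(np.float32))
    cv2.fillConvexPoly(m,np.round(h*16).astype(np.int32),1,shift=4);return m>0
def colmask(img,col):
    hsv=cv2.cvtColor(img,cv2.COLOR_RGB2HSV);H,s,v=cv2.split(hsv)
    k={"red":((H<8)|(H>172))&(s>140)&(v>70),"yellow":(H>20)&(H<35)&(s>120)&(v>80),"blue":(H>110)&(H<130)&(s>110)&(v>50)}[col]
    return k
def blobs(img,col,mn=60):
    n,l,st,c=cv2.connectedComponentsWithStats(colmask(img,col).astype(np.uint8),connectivity=8)
    return [(st[i,4],c[i].round(0).tolist(),st[i,:4].tolist(),l==i) for i in range(1,n) if st[i,4]>mn]
def cost(n,mask,pts):
    ys,xs=np.nonzero(mask);off=np.array([xs.min()-12,ys.min()-12]);w,h=xs.max()-off[0]+12,ys.max()-off[1]+12
    big=cv2.resize(mask[off[1]:off[1]+h,off[0]:off[0]+w].astype(np.uint8),None,fx=S,fy=S,interpolation=cv2.INTER_NEAREST)>0
    f=fill(proj(n,pts)+.5,off,big.shape);return (f^big).sum()/big.sum()
def hull(mask):
    ys,xs=np.nonzero(mask);m=np.zeros(mask.shape,np.uint8);cv2.fillConvexPoly(m,cv2.convexHull(np.c_[xs,ys].astype(np.int32)),1);return m>0
def fitframe(masks,x,y,z0=41,z1=91,fixa=None):
    best=None
    for a in np.deg2rad(np.arange(0,180,20)):
        r=minimize(lambda q:sum(cost(n,m,box(q[0],q[1],q[2]/50,z0,z1)) for n,m in masks.items()),[x,y,a*50],method="Nelder-Mead",options=dict(initial_simplex=[[x,y,a*50],[x+8,y,a*50],[x,y+8,a*50],[x,y,a*50+12]],maxiter=150))
        if best is None or r.fun<best.fun:best=r
    return best.x[0],best.x[1],np.rad2deg(best.x[2]/50)%180,best.fun
def fitcyl(masks,x,y,z0,z1,r0):
    r=minimize(lambda q:sum(cost(n,m,cyl(q[0],q[1],z0,z1,r0)) for n,m in masks.items()),[x,y],method="Nelder-Mead",options=dict(initial_simplex=[[x,y],[x+8,y],[x,y+8]]))
    return *r.x,r.fun
E
python3 - <<'E'
from h import *
for n in("top","side"):
    im=cv2.imread(f"pics/{n}0.png")[:,:,::-1].copy()
    for c in("red","yellow","blue"):
        for b in blobs(im,c): print(n,c,b[:3])
for k,uv,z in [("redinY",(396,313),91),("redalt",(358,374),88),("yseat",(394,312),10),("bluemnt",(497,322),91),("redseat",(491,321),10),("ymnt",(344,237),91),("bseat",(343,242),10),("balt",(467,127),10),("grey",(285,316),10),("tube",(188,318),40),("beaker",(520,207),50),("carton",(425,210),40)]:
    print(k,back("top",uv,z).round(0))
E
```

```text
top red (np.int32(874), [488.0, 321.0], [468, 299, 46, 46])
top red (np.int32(313), [396.0, 313.0], [380, 304, 33, 19])
top red (np.int32(364), [358.0, 374.0], [346, 359, 26, 31])
top yellow (np.int32(363), [343.0, 237.0], [329, 225, 30, 24])
top yellow (np.int32(904), [391.0, 312.0], [370, 290, 46, 45])
top blue (np.int32(1481), [466.0, 127.0], [445, 106, 44, 43])
top blue (np.int32(923), [341.0, 243.0], [320, 219, 45, 46])
top blue (np.int32(440), [498.0, 322.0], [481, 310, 35, 25])
side red (np.int32(312), [408.0, 241.0], [402, 225, 13, 34])
side red (np.int32(282), [449.0, 239.0], [431, 228, 36, 19])
side red (np.int32(564), [442.0, 271.0], [430, 252, 24, 38])
side yellow (np.int32(666), [330.0, 240.0], [317, 226, 27, 30])
side yellow (np.int32(406), [405.0, 269.0], [386, 256, 40, 23])
side blue (np.int32(395), [313.0, 205.0], [298, 198, 32, 15])
side blue (np.int32(396), [450.0, 213.0], [439, 201, 25, 26])
side blue (np.int32(383), [328.0, 270.0], [310, 257, 40, 23])
redinY [491.  -3.  91.]
redalt [392.  63.  88.]
yseat [493.  -7.  10.]
bluemnt [ 471. -171.   91.]
redseat [ 471. -182.   10.]
ymnt [621.  80.  91.]
bseat [622.  81.  10.]
balt [ 832. -157.   10.]
grey [491. 189.  10.]
tube [491. 359.  40.]
beaker [ 671. -235.   50.]
carton [671. -66.  40.]
```

Run:
```python
from h import *
I={n:cv2.imread(f"pics/{n}0.png")[:,:,::-1].copy() for n in("top","side")}
def near(n,c,u):
    return min(blobs(I[n],c),key=lambda b:np.hypot(b[1][0]-u[0],b[1][1]-u[1]))[3]
for k,c,t,s,x,y in [("red","red",(396,313),(408,241),491,-3),("redalt","red",(358,374),(442,271),392,63),("yel","yellow",(343,237),(330,240),621,80),("blue","blue",(498,322),(450,213),471,-171)]:
    M={"top":near("top",c,t),"side":hull(near("side",c,s))}
    dz=-3 if k=="redalt" else 0
    for m in (M,{"top":M["top"]},{"side":M["side"]}): print(k,list(m),np.round(fitframe(m,x,y,41+dz,91+dz),2))
for k,c,t,s,x,y in [("yseat","yellow",(391,312),(405,269),493,-7),("rseat","red",(488,321),(449,239),471,-182),("bseat","blue",(341,243),(328,270),622,81),("balt","blue",(466,127),(313,205),832,-157)]:
    M={"top":hull(near("top",c,t)),"side":hull(near("side",c,s))}
    for m in (M,{"top":M["top"]},{"side":M["side"]}): print(k,list(m),np.round(fitcyl(m,x,y,0,10,41),2))
M={}
for n in("top","side"):
    r=arm.get_image(n);r=arm.masks_of("seat_grey",n);print([(q["conf"],q["extent"]) for q in r]);M[n]=hull(r[0]["mask"])
for m in (M,{"top":M["top"]},{"side":M["side"]}): print("grey",list(m),np.round(fitcyl(m,491,189,0,10,41),2))
```

```text
red ['top', 'side'] [ 4.9293e+02 -4.0100e+00  1.6690e+01  3.3000e-01]
red ['top'] [ 4.9191e+02 -4.3600e+00  1.8130e+01  8.0000e-02]
red ['side'] [ 4.9497e+02 -4.4700e+00  1.7980e+01  6.0000e-02]
redalt ['top', 'side'] [3.9193e+02 6.2730e+01 5.3120e+01 1.9000e-01]
redalt ['top'] [3.9095e+02 6.2840e+01 5.3920e+01 7.0000e-02]
redalt ['side'] [3.9402e+02 6.1260e+01 5.3760e+01 4.0000e-02]
yel ['top', 'side'] [6.2510e+02 8.1230e+01 1.5012e+02 2.0000e-01]
yel ['top'] [6.2409e+02 8.0530e+01 1.5035e+02 9.0000e-02]
yel ['side'] [6.2779e+02 8.0320e+01 1.4792e+02 4.0000e-02]
blue ['top', 'side'] [ 4.7171e+02 -1.7803e+02  1.4225e+02  1.9000e-01]
blue ['top'] [ 4.7083e+02 -1.7875e+02  1.4272e+02  6.0000e-02]
blue ['side'] [ 4.7420e+02 -1.7988e+02  1.3942e+02  5.0000e-02]
yseat ['top', 'side'] [ 4.9443e+02 -4.2800e+00  1.3000e-01]
yseat ['top'] [ 4.934e+02 -4.220e+00  2.000e-02]
yseat ['side'] [ 4.9679e+02 -5.7200e+00  5.0000e-02]
rseat ['top', 'side'] [ 4.7132e+02 -1.8124e+02  1.4000e-01]
rseat ['top'] [ 4.7061e+02 -1.8108e+02  2.0000e-02]
rseat ['side'] [ 4.7442e+02 -1.8341e+02  7.0000e-02]
bseat ['top', 'side'] [6.2489e+02 8.3420e+01 1.4000e-01]
bseat ['top'] [6.2387e+02 8.3170e+01 2.0000e-02]
bseat ['side'] [6.2723e+02 8.2380e+01 6.0000e-02]
balt ['top', 'side'] [ 8.3521e+02 -1.5757e+02  2.0000e-01]
balt ['top'] [ 8.3389e+02 -1.5730e+02  2.0000e-02]
balt ['side'] [ 8.4003e+02 -1.6075e+02  8.0000e-02]
[(0.98, [260.9, 294.4, 46.0, 44.6])]
[(0.71, [334.6, 297.1, 43.9, 32.0]), (0.17, [370.4, 174.0, 27.8, 42.5])]
grey ['top', 'side'] [4.9333e+02 1.9056e+02 1.4000e-01]
grey ['top'] [4.9103e+02 1.9144e+02 4.0000e-02]
grey ['side'] [4.9527e+02 1.8955e+02 4.0000e-02]
```

```bash
cat > go.py <<'E'
import sys,numpy as np
from bench import arm
from scipy.spatial.transform import Rotation as R
# go.py x y z [yaw]: tool shift cm & turn deg
a=sys.argv[1:];s=arm.read_state();Rm=R.from_quat(s["ee_rot"]);M=Rm.as_matrix()
yaw=np.degrees(np.arctan2(M[1,2],M[0,2]))
print("t",round(s["clock"],2),"pos",s["position"].round(1),"jawyaw",round(yaw,2),"tilt",np.degrees(np.arccos(-M[2,1])).round(2),"w",round(s["gripper_width"],1),"F",s["contact_force"].round(1),"j",s["joints"].round(2))
if len(a)>=3:
    d=np.array(list(map(float,a[:3])))-s["position"]
    y=float(a[3]) if len(a)>3 else yaw
    y+=180*round((yaw-y)/180)
    z=np.array([np.cos(np.radians(y)),np.sin(np.radians(y)),0]);yy=np.array([0,0,-1.]);T=np.column_stack([np.cross(yy,z),yy,z])
    print("shift cm",(M.T@d/10).round(2),"rotvec",np.degrees(R.from_matrix(M.T@T).as_rotvec()).round(1))
E
python3 go.py 493.5 -4.4 180 18
```

```text
t 0.3 pos [ 144.2 -608.   249.9] jawyaw 103.33 tilt 0.04 w 84.9 F [-0.5  0.  -0.6] j [-1.08  0.38  0.01 -0.   -1.19 -0.26]
shift cm [47.91  7.03 50.67] rotvec [-0.  85.3 -0. ]
```

```bash
python3 -m inch '[[1,12,1.8,12.7,0,-24,0],[1,24,3.5,25.3,0,-48,0],[1,24,3.5,25.3,0,-48,0],[1,24,3.5,25.3,0,-48,0],[1,24,3.5,25.3,0,-48,0],[1,24,3.5,25.3,0,-48,0],[1,24,3.5,25.3,0,-48,0],[1,24,3.5,25.3,0,-48,0],[1,47.9,7,50.7,0,-94.7,0],[1,47.9,7,50.7,0,-94.7,0],[1,47.9,7,50.7,0,-94.7,0],[1,47.9,7,50.7,0,-94.7,0],[1,47.9,7,50.7,0,-94.7,0],[1,47.9,7,50.7,0,-94.7,0],[1,47.9,7,50.7,0,-94.7,0],[1,47.9,7,50.7,0,-94.7,0],[1,47.9,7,50.7,0,-94.7,0],[1,47.9,7,50.7,0,-94.7,0],[1,47.9,7,50.7,0,-94.7,0],[1,47.9,7,50.7,0,-94.7,0]]'; python3 go.py 493.5 -4.4 180 18
```

```text
clock: 1.97
position: [492.9, -4.3, 180.1]
ee_rot: [-0.415, -0.572, 0.573, 0.416]
contact_force: [-0.4, -0.5, -0.3]
gripper_width: 85.5
t 1.97 pos [492.9  -4.3 180.1] jawyaw -161.94 tilt 0.06 w 85.5 F [-0.4 -0.5 -0.3] j [ 0.32  0.23 -0.41 -0.   -0.93 -0.01]
shift cm [-0.03  0.01 -0.05] rotvec [-0.1  0.1  0. ]
```

```bash
python3 -m inch '[[1,0,3,0,0,0,0],[1,0,6,0,0,0,0],[1,0,8,0,0,0,0],[1,0,10,0,0,0,0],[1,0,11,0,0,0,0],[1,0,11.5,0,0,0,0],[1,0,11.5,0,0,0,0]]'; python3 go.py
python3 - <<'E'
from bench import arm
import cv2,numpy as np
a=arm.get_image("top")[200:440,240:560,::-1];b=arm.get_image("side")[150:390,270:590,::-1]
cv2.imwrite("pics/a1.png",cv2.resize(np.hstack([a,b]),(800,300)))
E
```

```text
clock: 2.55
position: [492.4, -5.5, 64.7]
ee_rot: [-0.416, -0.571, 0.572, 0.416]
contact_force: [-0.5, -1.0, -0.2]
gripper_width: 85.6
t 2.55 pos [492.4  -5.5  64.7] jawyaw -162.06 tilt 0.12 w 85.6 F [-0.5 -1.  -0.2] j [ 0.32  0.39 -0.54 -0.   -0.64 -0.01]
```

View pics/a1.png

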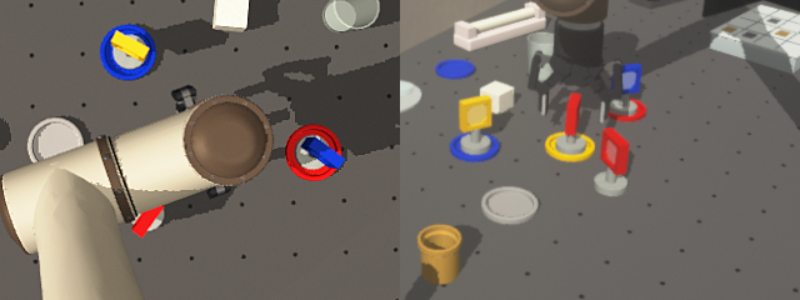

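The fingers straddle the red mount's frame (composite px ~573,120) and nothing else is touched. Closing.

```bash
python3 -m inch '[[0,0,0,0,0,0,0],[0,0,0,0,0,0,0],[0,0,0,0,0,0,0],[0,0,0,0,0,0,0],[0,0,0,0,0,0,0],[0,0,0,0,0,0,0],[0,0,0,0,0,0,0],[0,0,0,0,0,0,0],[0,0,0,0,0,0,0],[0,0,0,0,0,0,0],[0,0,0,0,0,0,0],[0,0,0,0,0,0,0]]'; python3 -m inch '[[0,0,-0.5,0,0,0,0],[0,0,-1.5,0,0,0,0],[0,0,-3,0,0,0,0],[0,0,-5,0,0,0,0],[0,0,-7,0,0,0,0],[0,0,-8.5,0,0,0,0],[0,0,-9.5,0,0,0,0],[0,0,-10,0,0,0,0],[0,0,-10,0,0,0,0],[0,0,-10,0,0,0,0]]';python3 go.py 493 190.5 165 198
python3 - <<'E'
from bench import arm
import cv2,numpy as np
a=arm.get_image("top")[200:440,240:560,::-1];b=arm.get_image("side")[150:390,270:590,::-1]
cv2.imwrite("pics/a2.png",cv2.resize(np.hstack([a,b]),(800,300)))
E
```

```text
clock: 3.65
position: [493.2, -4.3, 65.6]
ee_rot: [-0.415, -0.572, 0.572, 0.415]
contact_force: [-2.8, -0.5, 6.1]
gripper_width: 15.6
clock: 4.48
position: [492.7, -4.3, 164.5]
ee_rot: [-0.415, -0.572, 0.572, 0.416]
contact_force: [0.4, -1.0, -3.7]
gripper_width: 15.5
t 4.48 pos [492.7  -4.3 164.5] jawyaw -161.99 tilt 0.08 w 15.5 F [ 0.4 -1.  -3.7] j [ 0.32  0.25 -0.43 -0.   -0.89 -0.01]
shift cm [18.52 -0.04 -6.05] rotvec [-0.1  0.   0. ]
```

View pics/a2.png

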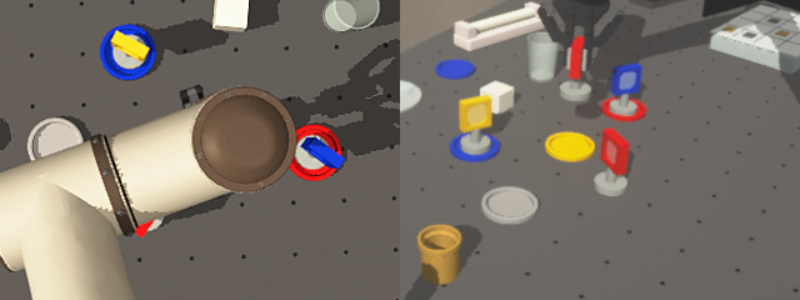

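```bash
python3 -m inch '[[0,0.9,0,-0.3,0,0,0],[0,2.8,0,-0.9,0,0,0],[0,4.6,0,-1.5,0,0,0],[0,6.5,0,-2.1,0,0,0],[0,8.4,0,-2.7,0,0,0],[0,10.2,0,-3.3,0,0,0],[0,12.1,0,-3.9,0,0,0],[0,14,0,-4.6,0,0,0],[0,15.8,0,-5.2,0,0,0],[0,17.2,0,-5.6,0,0,0],[0,18.2,0,-5.9,0,0,0],[0,18.5,0,-6.05,0,0,0],[0,18.5,0,-6.05,0,0,0],[0,18.5,0,-6.05,0,0,0]]';python3 go.py 493 190.5 66 198
```

```text
clock: 5.75
position: [493.3, 189.9, 165.0]
ee_rot: [-0.415, -0.572, 0.573, 0.416]
contact_force: [-0.2, 0.3, -3.8]
gripper_width: 15.4
t 5.75 pos [493.3 189.9 165. ] jawyaw -161.98 tilt 0.06 w 15.4 F [-0.2  0.3 -3.8] j [ 0.67  0.3  -0.35 -0.   -0.92 -0.36]
shift cm [ 0.07  9.9  -0.  ] rotvec [-0.1  0.  -0. ]
```

```bash
python3 -m inch '[[0,0,1.5,0,0,0,0],[0,0,3.5,0,0,0,0],[0,0,5.5,0,0,0,0],[0,0,7.5,0,0,0,0],[0,0,8.5,0,0,0,0],[0,0,9,0,0,0,0],[0,0,9.3,0,0,0,0],[0,0,9.5,0,0,0,0],[0,0,9.7,0,0,0,0],[0,0,9.8,0,0,0,0],[0,0,9.8,0,0,0,0],[0,0,9.8,0,0,0,0]]';python3 go.py 493 190.5 65 198;python3 - <<'E'
from bench import arm
import cv2,numpy as np
a=arm.get_image("top")[200:440,240:560,::-1];b=arm.get_image("side")[150:390,270:590,::-1]
cv2.imwrite("pics/a3.png",cv2.resize(np.hstack([a,b]),(800,300)))
E
```

```text
clock: 6.75
position: [493.8, 190.6, 67.8]
ee_rot: [0.416, 0.573, -0.572, -0.415]
contact_force: [-0.8, -0.7, -3.0]
gripper_width: 15.2
t 6.75 pos [493.8 190.6  67.8] jawyaw -161.95 tilt 0.06 w 15.2 F [-0.8 -0.7 -3. ] j [ 0.68  0.43 -0.45  0.   -0.68 -0.36]
shift cm [0.02 0.28 0.08] rotvec [0.1 0.  0. ]
```

View pics/a3.png

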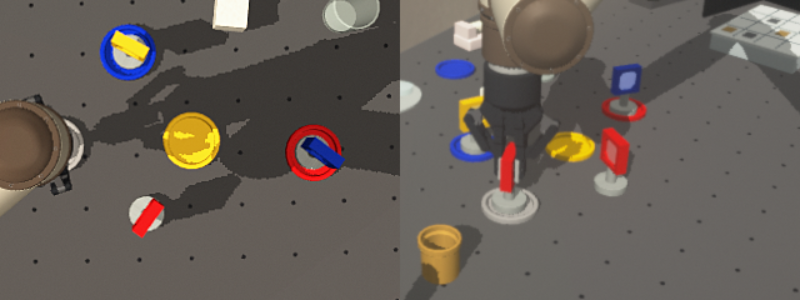

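The foot is centred above the grey dish (composite px ~510,203), still about 2 mm up; I lower it until it makes contact.

```bash
python3 -m inch '[[0,0,0.1,0,0,0,0],[0,0,0.15,0,0,0,0],[0,0,0.2,0,0,0,0],[0,0,0.2,0,0,0,0]]'; python3 -m inch '[[0,0,0.05,0,0,0,0],[0,0,0.1,0,0,0,0],[0,0,0.1,0,0,0,0]]'
```

```text
clock: 7.18
position: [493.6, 190.4, 65.6]
ee_rot: [-0.415, -0.572, 0.572, 0.415]
contact_force: [-1.8, -0.3, 0.3]
gripper_width: 15.3
clock: 7.43
position: [493.6, 190.4, 65.6]
ee_rot: [0.415, 0.572, -0.572, -0.415]
contact_force: [-3.4, -0.7, 7.5]
gripper_width: 15.5
```

```bash
python3 -m inch '[[0.6,0,0,0,0,0,0],[0.6,0,0,0,0,0,0],[0.6,0,0,0,0,0,0],[0.6,0,0,0,0,0,0],[1,0,0,0,0,0,0],[1,0,0,0,0,0,0],[1,0,0,0,0,0,0],[1,0,0,0,0,0,0]]'; python3 -m inch '[[1,0,-1,0,0,0,0],[1,0,-3,0,0,0,0],[1,0,-6,0,0,0,0],[1,0,-9,0,0,0,0],[1,0,-11.5,0,0,0,0],[1,0,-11.5,0,0,0,0],[1,0,-11.5,0,0,0,0]]'; python3 go.py 626 80.8 180 150
```

```text
clock: 8.1
position: [493.6, 190.3, 64.2]
ee_rot: [-0.415, -0.572, 0.572, 0.415]
contact_force: [0.1, 0.7, 0.9]
gripper_width: 85.5
clock: 8.68
position: [494.2, 190.9, 181.7]
ee_rot: [0.416, 0.574, -0.57, -0.415]
contact_force: [0.4, 0.1, -0.0]
gripper_width: 85.7
t 8.68 pos [494.2 190.9 181.7] jawyaw -161.96 tilt 0.28 w 85.7 F [ 0.4  0.1 -0. ] j [ 0.67  0.28 -0.33 -0.   -0.95 -0.36]
shift cm [-14.55   0.19  -9.12] rotvec [ 0.2 48.   0.2]
```

```bash
python3 -m inch '[[1,-14.5,0.2,-9.1,0,48,0],[1,-14.5,0.2,-9.1,0,48,0],[1,-14.5,0.2,-9.1,0,48,0],[1,-14.5,0.2,-9.1,0,48,0],[1,-14.5,0.2,-9.1,0,48,0],[1,-14.5,0.2,-9.1,0,48,0],[1,-14.5,0.2,-9.1,0,48,0],[1,-14.5,0.2,-9.1,0,48,0],[1,-14.5,0.2,-9.1,0,48,0],[1,-14.5,0.2,-9.1,0,48,0]]'; python3 go.py 626 80.8 65 150
python3 - <<'E'
from h import *
I={n:arm.get_image(n) for n in("top","side")}
for n in I:
    for b in blobs(I[n],"red"): print(n,b[:3])
a=I["top"][200:440,240:560,::-1];b=I["side"][150:390,270:590,::-1]
cv2.imwrite("pics/a4.png",cv2.resize(np.hstack([a,b]),(800,300)))
E
```

```text
clock: 9.52
position: [624.5, 80.7, 176.7]
ee_rot: [-0.612, -0.354, 0.355, 0.612]
contact_force: [0.7, -0.6, -1.4]
gripper_width: 85.1
t 9.52 pos [624.5  80.7 176.7] jawyaw 150.16 tilt 0.08 w 85.1 F [ 0.7 -0.6 -1.4] j [ 0.39  0.45 -0.08 -0.   -1.04 -0.91]
shift cm [ 0.1  11.17 -0.13] rotvec [-0.1  0.2 -0.1]
top (np.int32(875), [488.0, 321.0], [468, 299, 46, 46])
top (np.int32(267), [283.0, 315.0], [269, 307, 29, 17])
top (np.int32(364), [358.0, 374.0], [346, 359, 26, 31])
side (np.int32(282), [449.0, 239.0], [431, 228, 36, 19])
side (np.int32(566), [442.0, 271.0], [430, 252, 24, 38])
side (np.int32(493), [357.0, 284.0], [350, 265, 16, 40])
```

View pics/a4.png

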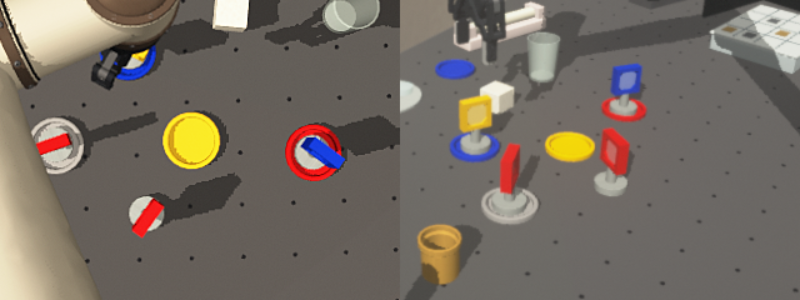

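Red stands upright and centred in the grey seat (top px ~283,316; side ~357,284). Next is yellow.

```bash
python3 -m inch '[[1,0.1,3,-0.1,0,0,0],[1,0.1,6,-0.1,0,0,0],[1,0.1,8,-0.1,0,0,0],[1,0.1,10,-0.1,0,0,0],[1,0.1,11,-0.1,0,0,0],[1,0.1,11.2,-0.1,0,0,0],[1,0.1,11.2,-0.1,0,0,0],[1,0.1,11.2,-0.1,0,0,0]]'; python3 go.py 626 80.8 65 150
```

```text
clock: 10.28
position: [627.2, 81.4, 66.6]
ee_rot: [0.612, 0.355, -0.353, -0.612]
contact_force: [0.4, -0.2, 0.9]
gripper_width: 85.3
t 10.28 pos [627.2  81.4  66.6] jawyaw 150.08 tilt 0.13 w 85.3 F [ 0.4 -0.2  0.9] j [ 0.38  0.57 -0.19  0.   -0.81 -0.91]
shift cm [-0.11  0.16  0.08] rotvec [0.1 0.1 0.1]
```

```bash
python3 -m inch '[[1,-0.1,0.15,0.05,0,0,0],[0,-0.1,0.15,0.05,0,0,0],[0,-0.1,0.15,0.05,0,0,0],[0,-0.1,0.15,0.05,0,0,0],[0,-0.1,0.15,0.05,0,0,0],[0,-0.1,0.15,0.05,0,0,0],[0,-0.1,0.15,0.05,0,0,0],[0,-0.1,0.15,0.05,0,0,0],[0,-0.1,0.15,0.05,0,0,0],[0,-0.1,0.15,0.05,0,0,0],[0,-0.1,0.15,0.05,0,0,0],[0,-0.1,0.15,0.05,0,0,0],[0,-0.1,0.15,0.05,0,0,0]]'; python3 go.py;python3 -m inch '[[0,0,-0.5,0,0,0,0],[0,0,-1.5,0,0,0,0],[0,0,-3,0,0,0,0],[0,0,-5,0,0,0,0],[0,0,-7,0,0,0,0],[0,0,-8.5,0,0,0,0],[0,0,-9.5,0,0,0,0],[0,0,-10,0,0,0,0],[0,0,-10,0,0,0,0],[0,0,-10,0,0,0,0]]';python3 go.py 495 -5 165 150
python3 - <<'E'
from h import *
I={n:arm.get_image(n) for n in("top","side")}
a=I["top"][200:440,240:560,::-1];b=I["side"][100:340,270:590,::-1]
cv2.imwrite("pics/a5.png",cv2.resize(np.hstack([a,b]),(800,300)))
E
```

```text
clock: 11.37
position: [625.4, 80.4, 64.0]
ee_rot: [0.612, 0.354, -0.354, -0.612]
contact_force: [-2.1, -0.2, 1.8]
gripper_width: 15.3
t 11.37 pos [625.4  80.4  64. ] jawyaw 150.04 tilt 0.0 w 15.3 F [-2.1 -0.2  1.8] j [ 0.38  0.57 -0.19  0.   -0.8  -0.91]
clock: 12.2
position: [624.9, 80.3, 163.1]
ee_rot: [-0.612, -0.353, 0.354, 0.613]
contact_force: [-0.9, -0.5, -3.4]
gripper_width: 15.6
t 12.2 pos [624.9  80.3 163.1] jawyaw 150.02 tilt 0.08 w 15.6 F [-0.9 -0.5 -3.4] j [ 0.38  0.46 -0.1  -0.   -1.01 -0.91]
shift cm [-13.88  -0.17   6.98] rotvec [-0.1  0.  -0. ]
```

View pics/a5.png

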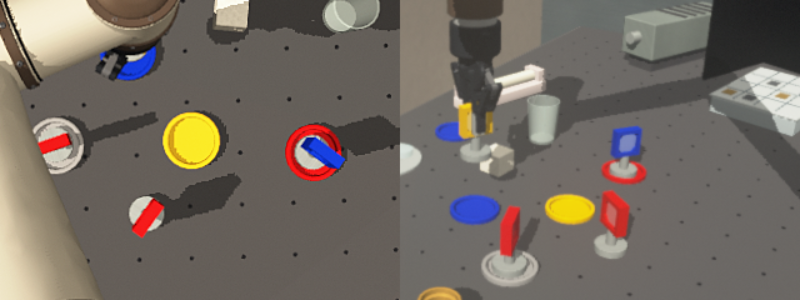

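Yellow is held upright (composite px ~477,120). I carry it to the yellow seat.

```bash
python3 -m inch '[[0,-0.6,0,0.3,0,0,0],[0,-2,0,1,0,0,0],[0,-3.6,0,1.8,0,0,0],[0,-5.2,0,2.6,0,0,0],[0,-6.8,0,3.4,0,0,0],[0,-8.4,0,4.2,0,0,0],[0,-10,0,5,0,0,0],[0,-11.6,0,5.8,0,0,0],[0,-12.8,0,6.4,0,0,0],[0,-13.6,0,6.8,0,0,0],[0,-13.9,0,7,0,0,0],[0,-13.9,0,7,0,0,0],[0,-13.9,0,7,0,0,0],[0,-13.9,0,7,0,0,0]]';python3 go.py 495 -5 67 150
```

```text
clock: 13.47
position: [496.1, -4.7, 163.9]
ee_rot: [0.612, 0.354, -0.354, -0.612]
contact_force: [1.1, -0.2, -3.2]
gripper_width: 15.4
t 13.47 pos [496.1  -4.7 163.9] jawyaw 150.06 tilt 0.04 w 15.4 F [ 1.1 -0.2 -3.2] j [ 0.32  0.25 -0.43  0.   -0.89 -0.84]
shift cm [-0.09  9.69  0.09] rotvec [0.  0.1 0. ]
```

```bash
python3 -m inch '[[0,0,1.5,0,0,0,0],[0,0,3.5,0,0,0,0],[0,0,5.5,0,0,0,0],[0,0,7.5,0,0,0,0],[0,0,8.5,0,0,0,0],[0,0,9,0,0,0,0],[0,0,9.3,0,0,0,0],[0,0,9.5,0,0,0,0],[0,0,9.6,0,0,0,0],[0,0,9.7,0,0,0,0],[0,0,9.7,0,0,0,0],[0,0,9.7,0,0,0,0]]';python3 go.py
python3 - <<'E'
from h import *
I={n:arm.get_image(n) for n in("top","side")}
a=I["top"][200:440,240:560,::-1];b=I["side"][150:390,270:590,::-1]
cv2.imwrite("pics/a6.png",cv2.resize(np.hstack([a,b]),(800,300)))
E
```

```text
clock: 14.47
position: [495.7, -5.0, 67.3]
ee_rot: [0.612, 0.354, -0.353, -0.612]
contact_force: [-0.2, -0.2, -2.6]
gripper_width: 14.9
t 14.47 pos [495.7  -5.   67.3] jawyaw 150.04 tilt 0.06 w 14.9 F [-0.2 -0.2 -2.6] j [ 0.32  0.39 -0.53  0.   -0.64 -0.84]
```

View pics/a6.png

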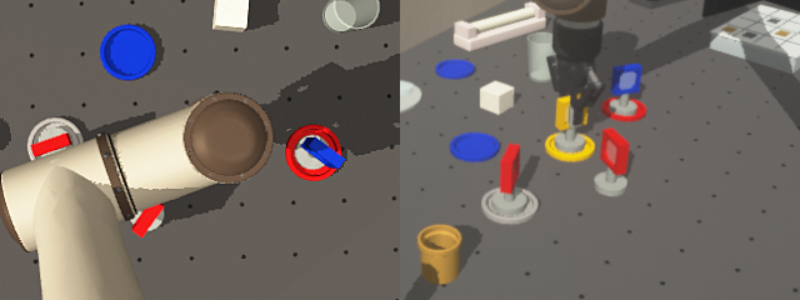

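The foot is inside the yellow ring (composite px ~570,145). Lowering to contact.

```bash
python3 -m inch '[[0,0,0.1,0,0,0,0],[0,0,0.15,0,0,0,0],[0,0,0.2,0,0,0,0],[0,0,0.2,0,0,0,0]]'; python3 -m inch '[[0,0,0.05,0,0,0,0],[0,0,0.1,0,0,0,0],[0,0,0.1,0,0,0,0]]'
```

```text
clock: 14.9
position: [495.3, -5.1, 64.7]
ee_rot: [-0.612, -0.354, 0.354, 0.612]
contact_force: [0.2, -0.3, -3.5]
gripper_width: 15.1
clock: 15.15
position: [495.4, -5.0, 63.9]
ee_rot: [0.612, 0.354, -0.354, -0.612]
contact_force: [-0.2, 0.3, -1.4]
gripper_width: 15.1
```

```bash
python3 -m inch '[[0,0,0.05,0,0,0,0],[0,0,0.1,0,0,0,0],[0,0,0.1,0,0,0,0]]'
```

```text
clock: 15.4
position: [495.4, -5.0, 63.8]
ee_rot: [0.612, 0.354, -0.354, -0.612]
contact_force: [-1.8, 0.9, 7.3]
gripper_width: 15.4
```

```bash
python3 -m inch '[[0.6,0,0,0,0,0,0],[0.6,0,0,0,0,0,0],[0.6,0,0,0,0,0,0],[0.6,0,0,0,0,0,0],[1,0,0,0,0,0,0],[1,0,0,0,0,0,0],[1,0,0,0,0,0,0],[1,0,0,0,0,0,0]]'; python3 -m inch '[[1,0,-1,0,0,0,0],[1,0,-3,0,0,0,0],[1,0,-6,0,0,0,0],[1,0,-9,0,0,0,0],[1,0,-11.5,0,0,0,0],[1,0,-11.5,0,0,0,0],[1,0,-11.5,0,0,0,0]]'; python3 go.py 472.5 -179.5 180 141
```

```text
clock: 16.07
position: [495.4, -5.1, 62.8]
ee_rot: [-0.612, -0.354, 0.354, 0.612]
contact_force: [0.5, 0.4, 0.2]
gripper_width: 85.6
clock: 16.65
position: [496.0, -4.8, 179.3]
ee_rot: [0.613, 0.355, -0.352, -0.612]
contact_force: [-0.2, 0.7, -0.4]
gripper_width: 85.4
t 16.65 pos [496.   -4.8 179.3] jawyaw 150.03 tilt 0.23 w 85.4 F [-0.2  0.7 -0.4] j [ 0.32  0.23 -0.41 -0.   -0.93 -0.84]
shift cm [-16.31  -0.1   -6.69] rotvec [0.1 9.  0.2]
```

```bash
python3 -m inch '[[1,-16.3,-0.1,-6.7,0,9,0],[1,-16.3,-0.1,-6.7,0,9,0],[1,-16.3,-0.1,-6.7,0,9,0],[1,-16.3,-0.1,-6.7,0,9,0],[1,-16.3,-0.1,-6.7,0,9,0],[1,-16.3,-0.1,-6.7,0,9,0],[1,-16.3,-0.1,-6.7,0,9,0],[1,-16.3,-0.1,-6.7,0,9,0],[1,-16.3,-0.1,-6.7,0,9,0]]'; python3 go.py 472.5 -179.5 65 141
python3 - <<'E'
from h import *
I={n:arm.get_image(n) for n in("top","side")}
a=I["top"][200:440,240:560,::-1];b=I["side"][150:390,270:590,::-1]
cv2.imwrite("pics/a7.png",cv2.resize(np.hstack([a,b]),(800,300)))
E
```

```text
clock: 17.4
position: [472.1, -178.6, 178.4]
ee_rot: [-0.638, -0.305, 0.305, 0.638]
contact_force: [0.1, -0.4, -1.3]
gripper_width: 85.1
t 17.4 pos [ 472.1 -178.6  178.4] jawyaw 141.14 tilt 0.05 w 85.1 F [ 0.1 -0.4 -1.3] j [-0.04  0.25 -0.39 -0.   -0.93 -0.64]
shift cm [-0.04 11.34 -0.1 ] rotvec [-0.   0.1 -0. ]
```

View pics/a7.png

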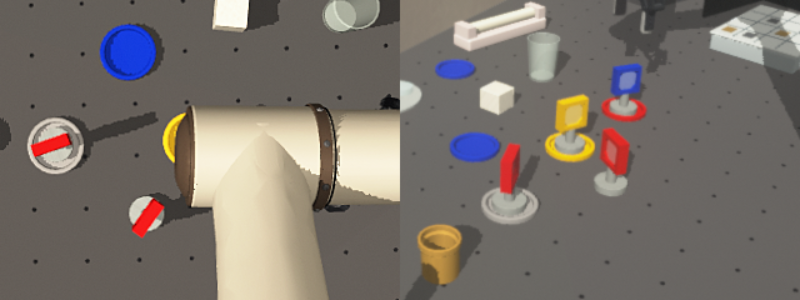

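Yellow is seated in its ring (composite px ~570,145). Down on blue.

```bash
python3 -m inch '[[1,0,3,-0.1,0,0,0],[1,0,6,-0.1,0,0,0],[1,0,8,-0.1,0,0,0],[1,0,10,-0.1,0,0,0],[1,0,11,-0.1,0,0,0],[1,0,11.3,-0.1,0,0,0],[1,0,11.3,-0.1,0,0,0],[1,0,11.3,-0.1,0,0,0]]'; python3 go.py 472.5 -179.5 65 141
```

```text
clock: 18.17
position: [473.7, -180.2, 66.7]
ee_rot: [0.638, 0.305, -0.304, -0.638]
contact_force: [-0.4, 0.5, -0.5]
gripper_width: 85.2
t 18.17 pos [ 473.7 -180.2   66.7] jawyaw 141.09 tilt 0.1 w 85.2 F [-0.4  0.5 -0.5] j [-0.04  0.41 -0.51  0.   -0.65 -0.64]
shift cm [-0.02  0.17  0.14] rotvec [0.1 0.1 0. ]
```

```bash
python3 -m inch '[[1,0,0.15,0.1,0,0,0],[0,0,0.15,0.1,0,0,0],[0,0,0.15,0.1,0,0,0],[0,0,0.15,0.1,0,0,0],[0,0,0.15,0.1,0,0,0],[0,0,0.15,0.1,0,0,0],[0,0,0.15,0.1,0,0,0],[0,0,0.15,0.1,0,0,0],[0,0,0.15,0.1,0,0,0],[0,0,0.15,0.1,0,0,0],[0,0,0.15,0.1,0,0,0],[0,0,0.15,0.1,0,0,0],[0,0,0.15,0.1,0,0,0]]'; python3 go.py;python3 -m inch '[[0,0,-0.5,0,0,0,0],[0,0,-1.5,0,0,0,0],[0,0,-3,0,0,0,0],[0,0,-5,0,0,0,0],[0,0,-7.5,0,0,0,0],[0,0,-10,0,0,0,0],[0,0,-12,0,0,0,0],[0,0,-13,0,0,0,0],[0,0,-13.5,0,0,0,0],[0,0,-13.5,0,0,0,0],[0,0,-13.5,0,0,0,0]]';python3 go.py 625.5 83 200 141
python3 - <<'E'
from h import *
I={n:arm.get_image(n) for n in("top","side")}
a=I["top"][200:440,240:560,::-1];b=I["side"][100:340,270:590,::-1]
cv2.imwrite("pics/a8.png",cv2.resize(np.hstack([a,b]),(800,300)))
E
```

```text
clock: 19.25
position: [471.9, -179.7, 64.4]
ee_rot: [-0.638, -0.305, 0.305, 0.638]
contact_force: [-0.9, 0.9, 2.8]
gripper_width: 15.5
t 19.25 pos [ 471.9 -179.7   64.4] jawyaw 141.04 tilt 0.01 w 15.5 F [-0.9  0.9  2.8] j [-0.04  0.41 -0.51  0.   -0.65 -0.64]
clock: 20.17
position: [471.2, -179.5, 198.0]
ee_rot: [-0.638, -0.304, 0.305, 0.639]
contact_force: [0.5, 0.4, -3.2]
gripper_width: 15.3
t 20.17 pos [ 471.2 -179.5  198. ] jawyaw 141.01 tilt 0.14 w 15.3 F [ 0.5  0.4 -3.2] j [-0.04  0.23 -0.36 -0.   -0.99 -0.64]
shift cm [30.12 -0.21  4.52] rotvec [-0.1  0.  -0. ]
```

View pics/a8.png

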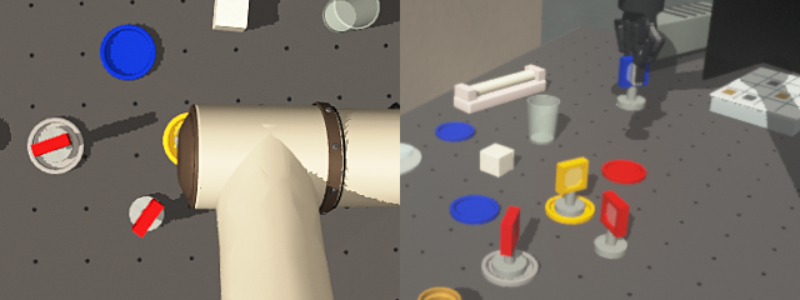

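Blue is held upright (composite px ~632,75). I carry it to the left blue seat.

```bash
python3 -m inch '[[0,0.8,0,0.1,0,0,0],[0,2.4,0,0.4,0,0,0],[0,4.4,0,0.7,0,0,0],[0,6.7,0,1,0,0,0],[0,9,0,1.3,0,0,0],[0,11.3,0,1.7,0,0,0],[0,13.6,0,2,0,0,0],[0,15.9,0,2.4,0,0,0],[0,18.2,0,2.7,0,0,0],[0,20.5,0,3.1,0,0,0],[0,22.8,0,3.4,0,0,0],[0,25.1,0,3.8,0,0,0],[0,27.2,0,4.1,0,0,0],[0,28.8,0,4.3,0,0,0],[0,29.8,0,4.5,0,0,0],[0,30.1,0,4.5,0,0,0],[0,30.1,0,4.5,0,0,0],[0,30.1,0,4.5,0,0,0],[0,30.1,0,4.5,0,0,0]]';python3 go.py 625.5 83 67 141
```

```text
clock: 21.85
position: [625.7, 81.8, 199.2]
ee_rot: [-0.638, -0.304, 0.305, 0.638]
contact_force: [0.2, -0.7, -3.1]
gripper_width: 15.1
t 21.85 pos [625.7  81.8 199.2] jawyaw 140.98 tilt 0.05 w 15.1 F [ 0.2 -0.7 -3.1] j [ 0.39  0.43 -0.05 -0.   -1.09 -1.07]
shift cm [ 0.09 13.22  0.09] rotvec [-0. -0. -0.]
```

```bash
python3 -m inch '[[0,0,1.5,0,0,0,0],[0,0,3.5,0,0,0,0],[0,0,5.5,0,0,0,0],[0,0.1,7.5,0.05,0,0,0],[0,0.1,9.5,0.05,0,0,0],[0,0.1,11.5,0.05,0,0,0],[0,0.1,12.3,0.05,0,0,0],[0,0.1,12.8,0.05,0,0,0],[0,0.1,13,0.05,0,0,0],[0,0.1,13.1,0.05,0,0,0],[0,0.1,13.1,0.05,0,0,0],[0,0.1,13.1,0.05,0,0,0]]';python3 go.py
python3 - <<'E'
from h import *
I={n:arm.get_image(n) for n in("top","side")}
a=I["top"][200:440,240:560,::-1];b=I["side"][150:390,270:590,::-1]
cv2.imwrite("pics/a9.png",cv2.resize(np.hstack([a,b]),(800,300)))
E
```

```text
clock: 22.85
position: [627.2, 83.9, 69.6]
ee_rot: [0.638, 0.305, -0.304, -0.638]
contact_force: [-0.1, 1.0, -2.7]
gripper_width: 15.4
t 22.85 pos [627.2  83.9  69.6] jawyaw 141.05 tilt 0.13 w 15.4 F [-0.1  1.  -2.7] j [ 0.39  0.57 -0.19  0.   -0.82 -1.07]
```

View pics/a9.png

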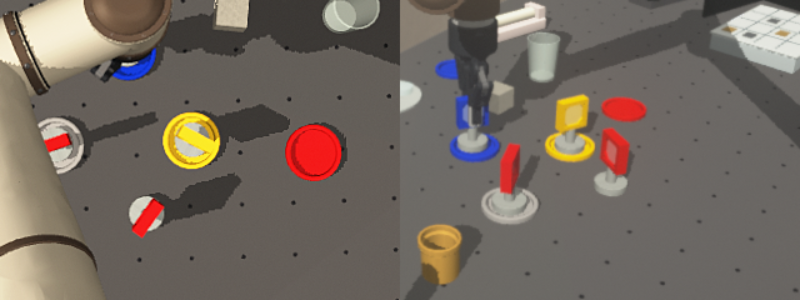

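The foot sits over the blue dish (composite px ~474,145). Lowering.

```bash
python3 -m inch '[[0,0,0.1,-0.05,0,0,0],[0,0,0.2,-0.1,0,0,0],[0,0,0.3,-0.1,0,0,0],[0,0,0.35,-0.1,0,0,0],[0,0,0.35,-0.1,0,0,0]]'; python3 -m inch '[[0,0,0.05,0,0,0,0],[0,0,0.1,0,0,0,0],[0,0,0.1,0,0,0,0]]'
```

```text
clock: 23.37
position: [627.1, 83.0, 64.5]
ee_rot: [-0.638, -0.304, 0.305, 0.638]
contact_force: [-0.8, 0.5, -3.6]
gripper_width: 15.7
clock: 23.62
position: [627.3, 83.1, 64.5]
ee_rot: [0.638, 0.305, -0.305, -0.638]
contact_force: [-1.2, 1.1, 1.2]
gripper_width: 15.6
```

```bash
python3 -m inch '[[0,0,0.05,0,0,0,0],[0,0,0.05,0,0,0,0]]';  python3 -m inch '[[0.6,0,0,0,0,0,0],[0.6,0,0,0,0,0,0],[0.6,0,0,0,0,0,0],[0.6,0,0,0,0,0,0],[1,0,0,0,0,0,0],[1,0,0,0,0,0,0],[1,0,0,0,0,0,0],[1,0,0,0,0,0,0]]'; python3 -m inch '[[1,0,-1,0,0,0,0],[1,0,-3,0,0,0,0],[1,0,-6,0,0,0,0],[1,0,-9,0,0,0,0],[1,0,-11.5,0,0,0,0],[1,0,-11.5,0,0,0,0],[1,0,-11.5,0,0,0,0]]'
python3 - <<'E'
from h import *
I={n:arm.get_image(n) for n in("top","side")}
a=I["top"][200:440,240:560,::-1];b=I["side"][150:390,270:590,::-1]
cv2.imwrite("pics/a10.png",cv2.resize(np.hstack([a,b]),(800,300)))
def near(n,c,u):
    return min(blobs(I[n],c),key=lambda b:np.hypot(b[1][0]-u[0],b[1][1]-u[1]))[3]
M=hull(near("side","red",(357,284)));print("red side",fitframe({"side":M},495,190))
M=near("top","red",(283,315));print("red top",fitframe({"top":M},495,190))
E
python3 go.py 493.6 190.4 180 198
```

```text
clock: 23.78
position: [627.3, 83.1, 64.4]
ee_rot: [0.638, 0.305, -0.305, -0.638]
contact_force: [-3.3, 0.2, 5.4]
gripper_width: 15.0
clock: 24.45
position: [627.3, 83.1, 63.3]
ee_rot: [0.638, 0.305, -0.305, -0.638]
contact_force: [0.1, 0.2, -0.3]
gripper_width: 85.4
clock: 25.03
position: [628.2, 83.4, 181.2]
ee_rot: [0.638, 0.307, -0.303, -0.638]
contact_force: [-0.7, -0.6, -1.1]
gripper_width: 85.6
red side (np.float64(496.1856553531936), np.float64(189.4770461980124), np.float64(18.147254631466115), np.float64(0.04278846153846154))
red top (np.float64(493.1018388929938), np.float64(188.36144274389096), np.float64(16.800986484059333), np.float64(0.19658687943262412))
t 25.13 pos [626.6  83.  177.9] jawyaw 141.02 tilt 0.07 w 85.4 F [ 0.8  0.2 -0.4] j [ 0.39  0.45 -0.07 -0.   -1.05 -1.07]
shift cm [-0.02 -0.19 17.1 ] rotvec [ -0.1 -57.   -0. ]
```

View pics/a10.png

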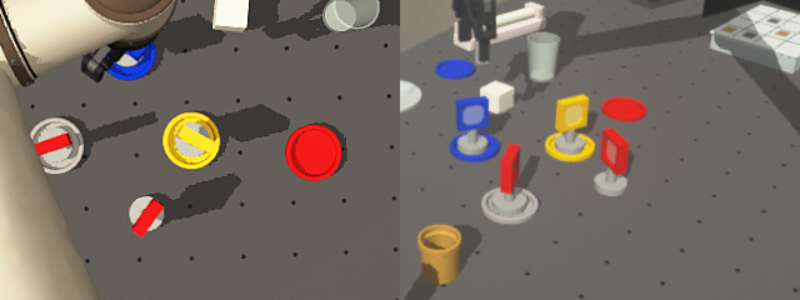

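Blue is seated (composite px ~474,145) and red is still where I released it. I go back for red at the release pose.

```bash
python3 -m inch '[[1,0,-0.2,17.1,0,-57,0],[1,0,-0.2,17.1,0,-57,0],[1,0,-0.2,17.1,0,-57,0],[1,0,-0.2,17.1,0,-57,0],[1,0,-0.2,17.1,0,-57,0],[1,0,-0.2,17.1,0,-57,0],[1,0,-0.2,17.1,0,-57,0],[1,0,-0.2,17.1,0,-57,0],[1,0,-0.2,17.1,0,-57,0],[1,0,-0.2,17.1,0,-57,0],[1,0,-0.2,17.1,0,-57,0],[1,0,-0.2,17.1,0,-57,0]]'; python3 go.py 493.6 190.4 65 198
```

```text
clock: 26.13
position: [494.2, 190.4, 179.8]
ee_rot: [-0.416, -0.571, 0.572, 0.416]
contact_force: [-0.3, -0.1, -0.2]
gripper_width: 86.0
t 26.13 pos [494.2 190.4 179.8] jawyaw -162.08 tilt 0.06 w 86.0 F [-0.3 -0.1 -0.2] j [ 0.67  0.29 -0.33 -0.   -0.96 -0.36]
shift cm [ 0.03 11.48  0.05] rotvec [-0.1 -0.1 -0. ]
```

```bash
python3 -m inch '[[1,0,3,0,0,0,0],[1,0,6,0,0,0,0],[1,0,8,0,0,0,0],[1,0,10,0,0,0,0],[1,0,11,0,0,0,0],[1,0,11.4,0,0,0,0],[1,0,11.5,0,0,0,0],[1,0,11.5,0,0,0,0],[1,0,11.5,0,0,0,0]]'; python3 go.py; python3 -m inch '[[0,0,0,0,0,0,0],[0,0,0,0,0,0,0],[0,0,0,0,0,0,0],[0,0,0,0,0,0,0],[0,0,0,0,0,0,0],[0,0,0,0,0,0,0],[0,0,0,0,0,0,0],[0,0,0,0,0,0,0],[0,0,0,0,0,0,0],[0,0,0,0,0,0,0],[0,0,0,0,0,0,0],[0,0,0,0,0,0,0]]'; python3 -m inch '[[0,0,-0.5,0,0,0,0],[0,0,-1.5,0,0,0,0],[0,0,-3,0,0,0,0],[0,0,-5,0,0,0,0],[0,0,-7.5,0,0,0,0],[0,0,-10,0,0,0,0],[0,0,-12,0,0,0,0],[0,0,-13,0,0,0,0],[0,0,-13.5,0,0,0,0],[0,0,-13.5,0,0,0,0],[0,0,-13.5,0,0,0,0]]';python3 go.py 472.5 -182 200 198
python3 - <<'E'
from h import *
I={n:arm.get_image(n) for n in("top","side")}
a=I["top"][200:440,240:560,::-1];b=I["side"][100:340,270:590,::-1]
cv2.imwrite("pics/a11.png",cv2.resize(np.hstack([a,b]),(800,300)))
E
```

```text
clock: 26.88
position: [495.1, 191.1, 66.5]
ee_rot: [0.416, 0.573, -0.571, -0.415]
contact_force: [-0.7, 0.8, 0.4]
gripper_width: 85.7
t 26.88 pos [495.1 191.1  66.5] jawyaw -161.96 tilt 0.14 w 85.7 F [-0.7  0.8  0.4] j [ 0.67  0.44 -0.45  0.   -0.68 -0.36]
clock: 27.88
position: [494.3, 190.6, 65.4]
ee_rot: [-0.415, -0.572, 0.572, 0.415]
contact_force: [-1.4, -0.8, 2.8]
gripper_width: 15.4
clock: 28.8
position: [493.5, 190.3, 199.2]
ee_rot: [-0.415, -0.571, 0.573, 0.416]
contact_force: [-0.9, 0.1, -3.4]
gripper_width: 14.9
t 28.8 pos [493.5 190.3 199.2] jawyaw -161.99 tilt 0.13 w 14.9 F [-0.9  0.1 -3.4] j [ 0.67  0.27 -0.3  -0.   -1.   -0.36]
shift cm [-34.75  -0.05  13.51] rotvec [-0.1  0.  -0. ]
```

View pics/a11.png

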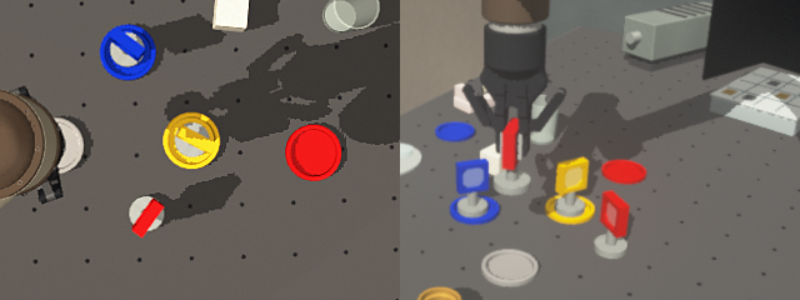

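Red is held upright, blue and yellow are undisturbed, and grey is empty. The path crosses above yellow with about 46 mm of clearance.

```bash
python3 -m inch '[[0,-0.9,-0.1,0.4,0,0,0],[0,-2.3,-0.3,0.9,0,0,0],[0,-4.2,-0.5,1.6,0,0,0],[0,-6.4,-0.7,2.5,0,0,0],[0,-8.7,-1,3.4,0,0,0],[0,-11,-1,4.3,0,0,0],[0,-13.3,-1,5.2,0,0,0],[0,-15.6,-1,6.1,0,0,0],[0,-17.9,-1,7,0,0,0],[0,-20.2,-1,7.9,0,0,0],[0,-22.5,-1,8.7,0,0,0],[0,-24.8,-1,9.6,0,0,0],[0,-27.1,-1,10.5,0,0,0],[0,-29.4,-0.7,11.4,0,0,0],[0,-31.4,-0.4,12.2,0,0,0],[0,-33.2,-0.1,12.9,0,0,0],[0,-34.3,0,13.3,0,0,0],[0,-34.8,0,13.5,0,0,0],[0,-34.8,0,13.5,0,0,0],[0,-34.8,0,13.5,0,0,0]]';python3 go.py 472.5 -182 67 198
```

```text
clock: 30.57
position: [473.6, -182.1, 200.4]
ee_rot: [0.416, 0.572, -0.572, -0.416]
contact_force: [0.7, -0.5, -3.3]
gripper_width: 15.6
t 30.57 pos [ 473.6 -182.1  200.4] jawyaw -161.99 tilt 0.01 w 15.6 F [ 0.7 -0.5 -3.3] j [-0.05  0.23 -0.35 -0.   -0.99  0.36]
shift cm [ 0.04 13.34  0.1 ] rotvec [0. 0. 0.]
```

```bash
python3 -m inch '[[0,0,1.5,0,0,0,0],[0,0,3.5,0,0,0,0],[0,0,5.5,0,0,0,0],[0,0,7.5,0.05,0,0,0],[0,0,9.5,0.05,0,0,0],[0,0,11.5,0.05,0,0,0],[0,0,12.4,0.05,0,0,0],[0,0,12.9,0.05,0,0,0],[0,0,13.1,0.05,0,0,0],[0,0,13.2,0.05,0,0,0],[0,0,13.2,0.05,0,0,0],[0,0,13.2,0.05,0,0,0]]';python3 go.py
python3 - <<'E'
from h import *
I={n:arm.get_image(n) for n in("top","side")}
a=I["top"][200:440,240:560,::-1];b=I["side"][150:390,270:590,::-1]
cv2.imwrite("pics/a12.png",cv2.resize(np.hstack([a,b]),(800,300)))
E
```

```text
clock: 31.57
position: [474.0, -182.3, 69.3]
ee_rot: [0.416, 0.573, -0.572, -0.415]
contact_force: [-0.1, -0.6, -3.2]
gripper_width: 15.4
t 31.57 pos [ 474.  -182.3   69.3] jawyaw -161.95 tilt 0.13 w 15.4 F [-0.1 -0.6 -3.2] j [-0.05  0.4  -0.5   0.   -0.66  0.36]
```

View pics/a12.png

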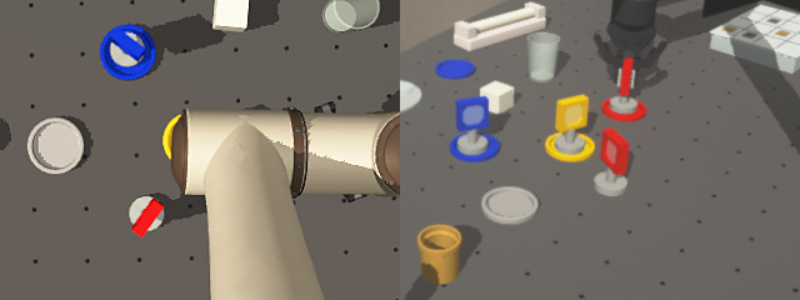

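The foot is inside the red ring (composite px ~623,107). Lowering to contact.

```bash
python3 -m inch '[[0,0,0.1,0,0,0,0],[0,0,0.2,0.05,0,0,0],[0,0,0.3,0.05,0,0,0],[0,0,0.3,0.05,0,0,0]]'; python3 -m inch '[[0,0,0.05,0,0,0,0],[0,0,0.1,0,0,0,0],[0,0,0.1,0,0,0,0]]'
```

```text
clock: 32.0
position: [472.7, -182.5, 65.4]
ee_rot: [-0.415, -0.572, 0.572, 0.415]
contact_force: [-1.0, -0.2, -0.6]
gripper_width: 15.2
clock: 32.25
position: [472.7, -182.5, 65.4]
ee_rot: [-0.415, -0.572, 0.572, 0.415]
contact_force: [-3.4, 0.5, 6.9]
gripper_width: 15.5
```

```bash
python3 -m inch '[[0.6,0,0,0,0,0,0],[0.6,0,0,0,0,0,0],[0.6,0,0,0,0,0,0],[0.6,0,0,0,0,0,0],[1,0,0,0,0,0,0],[1,0,0,0,0,0,0],[1,0,0,0,0,0,0],[1,0,0,0,0,0,0]]'; python3 -m inch '[[1,0,-1,0,0,0,0],[1,0,-3,0,0,0,0],[1,0,-6,0,0,0,0],[1,0,-9,0,0,0,0],[1,0,-12.5,0,0,0,0],[1,0,-16,0,0,0,0],[1,0,-18,0,0,0,0],[1,0,-18,0,0,0,0],[1,0,-18,0,0,0,0]]'; python3 go.py 260 -480 250
```

```text
clock: 32.92
position: [472.8, -182.4, 64.3]
ee_rot: [-0.415, -0.572, 0.572, 0.415]
contact_force: [-0.2, 0.6, 0.3]
gripper_width: 85.3
clock: 33.67
position: [473.1, -182.4, 246.3]
ee_rot: [0.417, 0.573, -0.571, -0.414]
contact_force: [-0.4, 1.6, -0.8]
gripper_width: 85.3
t 33.67 pos [ 473.1 -182.4  246.3] jawyaw -161.97 tilt 0.23 w 85.3 F [-0.4  1.6 -0.8] j [-0.05  0.18 -0.28 -0.   -1.1   0.36]
shift cm [-21.71  -0.46  29.47] rotvec [ 0.2 -0.  -0.1]
```

```bash
python3 -m inch '[[1,-21.7,-0.5,29.5,0,0,0],[1,-21.7,-0.5,29.5,0,0,0],[1,-21.7,-0.5,29.5,0,0,0],[1,-21.7,-0.5,29.5,0,0,0],[1,-21.7,-0.5,29.5,0,0,0],[1,-21.7,-0.5,29.5,0,0,0],[1,-21.7,-0.5,29.5,0,0,0],[1,-21.7,-0.5,29.5,0,0,0],[1,-21.7,-0.5,29.5,0,0,0],[1,-21.7,-0.5,29.5,0,0,0],[1,-21.7,-0.5,29.5,0,0,0],[1,-21.7,-0.5,29.5,0,0,0]]'; python3 go.py
python3 - <<'E'
from h import *
I={n:arm.get_image(n) for n in("top","side")}
cv2.imwrite("pics/fin_top.png",I["top"][:,:,::-1])
cv2.imwrite("pics/fin_side.png",I["side"][:,:,::-1])
seat={"red":(472.5,-182),"yellow":(495,-5),"blue":(625.5,83)}
for c,(x,y) in seat.items():
    for n in I:
        u=proj(n,[(x,y,66)])[0]
        bs=sorted(blobs(I[n],c),key=lambda b:np.hypot(b[1][0]-u[0],b[1][1]-u[1]));print(c,n,u.round(),[b[:3] for b in bs[:2]])
E
```

```text
clock: 34.67
position: [259.0, -479.4, 248.1]
ee_rot: [0.415, 0.572, -0.572, -0.417]
contact_force: [0.5, 0.8, 0.6]
gripper_width: 85.5
t 34.67 pos [ 259.  -479.4  248.1] jawyaw -162.0 tilt 0.16 w 85.5 F [0.5 0.8 0.6] j [-0.78  0.25 -0.19 -0.   -1.13  1.09]
red top [499. 321.] [(np.int32(1340), [492.0, 322.0], [468, 299, 52, 46]), (np.int32(363), [358.0, 374.0], [346, 359, 26, 31])]
red side [452. 213.] [(np.int32(230), [451.0, 213.0], [446, 198, 11, 30]), (np.int32(271), [449.0, 239.0], [431, 228, 36, 19])]
yellow top [396. 311.] [(np.int32(1256), [392.0, 312.0], [370, 290, 46, 45])]
yellow side [408. 241.] [(np.int32(1068), [406.0, 251.0], [386, 226, 40, 53])]
blue top [342. 236.] [(np.int32(1307), [342.0, 241.0], [320, 219, 45, 46]), (np.int32(1480), [466.0, 127.0], [445, 106, 44, 43])]
blue side [330. 241.] [(np.int32(464), [327.0, 240.0], [315, 227, 26, 28]), (np.int32(387), [330.0, 270.0], [310, 257, 40, 23])]
```

View pics/fin_top.png

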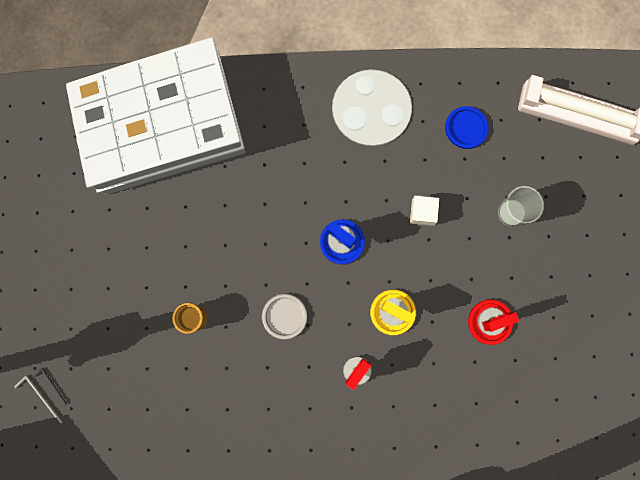

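View pics/fin_side.png

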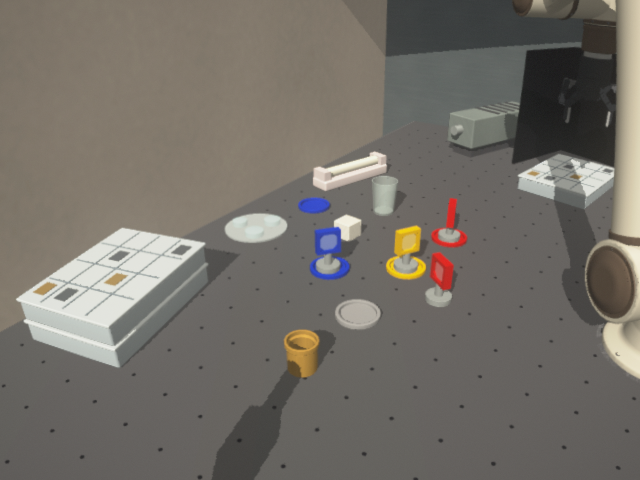

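The final pictures show each mount upright inside its own ring: blue at top px (342,241), yellow (394,312) and red (492,321). The grey seat (285,316) is empty, and the beaker, carton and lens tube sit at the same pixels as at the start. Each set-down height matched its pick-up height to within 0.2 mm, and a foot down in the recess can be at most 9 mm off centre, so I hand the job in.

```bash
python3 -c "
from bench import arm
print(arm.job_done())"
```

```text
the job is handed in; nothing more can be done
None
```

I moved red to the grey seat, yellow to the yellow seat, blue to the left blue seat, then red from grey to the red seat. The job was handed in at about 35 s, and no verdict is reported.

- **Final pictures:** both cameras show all three mounts upright inside their own rings and the grey seat empty. The beaker, carton and lens tube are where they started, and the look-alike red mount and blue seat were not touched.
- **Set-downs:** each mount's set-down height matched its pick-up height to about 0.2 mm, with contact forces below 8 N. The gripper is open and clear of everything.
- **Disagreement:** the two cameras differed by about 3 mm or a little more in x, so I used values between the two. That is well within the 9 mm of play in a seat.
- **Not checked:** I did not fit the final foot centres numerically. That they are seated rests on the pictures and the set-down heights.

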